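# Culture dish from behind the reagent bottles

### The arm

A 6-joint arm with a two-finger parallel gripper is mounted at the origin on a cart in front of the work surface, level with it; the furniture and walls round the work are solid. World frame = base frame: x ahead of the robot, y to its left, z up, the work surface at z = 0. Lengths are in mm, angles in rad, forces in N, time in s.
With the tool pointing down it reaches from about 325 to 875 mm from the base axis. Payload 4.4 kg.
Tool frame: the origin (TCP) lies midway between the tips of the shut fingers; the grasp point (between the pads) lies 19 mm behind it; z points along the fingers, y is the line along which they close (so a half turn about z gives the same grasp; the last joint's range is limited). The gripper opens to 85 mm and grips with 20 to 120 N. Pads are 22 mm wide; open, the fingers measure 114 mm over their backs; the gripper's body (76 mm by 85 mm) begins 54 mm behind the grasp point. The pads swing forward as they close: fully open they stand 13 mm farther back than shut.
Start: joints at [1.089, 0.207, 1.542, -0, 1.393, -0.15], TCP at [187.313, 543.637, 231.282] pointing down, gripper open.
Joint ranges: [-2.73, 2.73], [-0.86, 2.22], [0.23, 2.46], [-1.11, 4.25], [0.08, 2.63], [-2.82, 2.82]. Speed limits (rad/s): [2.79, 2.79, 3.14, 3.14, 3.14, 3.14].

### API

Orientations are given as a rotation vector (axis times angle).
In Python, from station import robot, get_image, outline_of gives the robot as it stands. The module is installed in compiled form; this text tells all that it offers.
- The arm moves only by the tool send_rows, never from a script. Its argument "deltas" is one flat list of numbers, 7 for each row, row after row: the turn, a rotation vector about the tool's x, y, z each as a share of 1.5 rad, from -1 to 1, then the shift along the tool's x, y, z each as a share of 0.025 m, from -1 to 1, then the finger opening in mm, from 0 to 85.4. A call has 1 to 10 rows; each row shifts and turns the commanded pose from where the row before left it, along the tool's axes as they then stand; what a row does not reach is not made up. A row lasts 1/10 s, in which the tool goes at most 50 mm and 8.59 degrees, less where a joint would pass 70% of its speed; a pose out of reach is approached as far as the arm can. A call with a number of a shift or a turn outside -1 to 1 is refused whole. A call with a gripper value outside its range is refused whole. The fingers move at their own pace and stop on an object; the grip force is fixed at half the most. Time passes only in rows, so rows that do not move let the fingers close. It gives the time, the measured TCP pose, the force, the opening and the grip force at its end, in the units of the state.
- robot.get_obs(): the state, without advancing time (a new reading comes with each control period).
- get_image(name): name is "scene" or "top" or "wrist"; returns a dict with "frame" (400x640x3 uint8, red, green, blue), "fov_y" (degrees; the focal length in pixels is half the picture's height over the tangent of half this angle, whatever the lens; pixels are square), "cx", "cy" (the principal point, pixels), "world_to_cam" (4x4, takes a point from world to camera coordinates); the wrist camera has in their place "T_tool_cam" (4x4, takes a point from camera to tool coordinates, whose origin is the TCP and whose axes are the flange's). Camera axes: x right, y down, z forward; pixel columns grow to the right and rows downward; lengths in mm; the calibration is good to about 2 mm. A picture is of the moment at which its call begins: read the wrist's pose just before it. There is no depth.
- robot.close_job(): hands the job in; it is judged then, once.
Trained networks look in a picture, given as the dict that the camera call returned (one of the last four; its "shot" number tells which), for a name from the list of things; names that differ only in an ending like _2 or _b are one class to them, and where a whole thing is asked for, a point or a joint stands for the part that bears it (a point fixed in the world has none). Each returns a list of dicts, best first, with "score" (0 to 1); they miss things now and then, are a little off and sometimes report something else, mostly with a low value. They report only what shows in the picture. A call takes as long as a camera call. They do not tell look-alikes from the thing itself.
- outline_of(picture, thing): "mask" (400x640 bool, what is visible of it) and "box" ([centre column, centre row, width, height] in pixels, round what is visible of it).
The state is a dict: "time": time; "q": joint angles; "joint_velocities": joint speeds; "tau": joint torques, N m; "eef_pos": TCP position; "ee_rot": TCP orientation; "wrist_force": force on the tool from outside, world axes, zero at the start; "torque": the same for the moment, N m; "grip_width": finger opening in mm; "grasp_force": force on a finger pad.
Only numpy, scipy, OpenCV 4.12 (cv2) and the standard library are available. Lean on these libraries where they do the work, as an engineer would, in place of code of your own. Each camera call takes 0.05 s, during which the arm holds its last target. There are 200 camera calls.

### The job

The culture dish filled with pink medium lies in a bay at the rear of the bottle rack, and the two reagent bottles in front of it leave no room to take hold of it. Stand those two bottles upright on the spill tray, set the filled dish level and fully down in the round recess of the colony counter, then put each bottle back, fully down, in the very well it came from. The other two bottles and the empty dish stay in their places, and nothing may be tipped over.

Things in the scene. Friction and masses are not known exactly. Their poses are not given: they have to be found in the camera images.
- bottle_rack: Grey fixed block 123 (x) x 279 (y) x 12 mm; origin: centre of underside, front -x. 4 wells, 56 wide, 6 deep (floor at z=6), at x=-27, y=-105, -35, 35, 105 mm, a bottle in each: grip across the row (fingers front and rear), tips above z=35. Behind, on its top (z=12), dish bays at x=23, y=-70 and 70 (dish to 3 mm off), each behind 2 wells; side walls to z=28, 35 mm either side: grip front and rear.
- bottle_small: Small amber reagent bottle with a white screw cap, 39 mm diameter, 88 mm high, can be gripped at that width up to 79 mm. Loose, stands upright in one of the rack's four wells (any of them). Origin at the centre of its underside, z up. Grip it across its round body from above.
- bottle_white_cap: Amber reagent bottle with a white screw cap, 47 mm diameter, 105 mm high, can be gripped at that width up to 94 mm. Loose, stands upright in one of the rack's four wells (any of them). Origin at the centre of its underside, z up. Grip it across its round body from above.
- bottle_black_cap: Amber reagent bottle with a black screw cap, 47 mm diameter, 105 mm high, can be gripped at that width up to 94 mm. Loose, stands upright in one of the rack's four wells (any of them). Origin at the centre of its underside, z up. Grip it across its round body from above.
- bottle_white: White plastic bottle with a blue screw cap, 48 mm diameter, 112 mm high. Loose, stands upright in one of the rack's four wells (any of them). Origin at the centre of its underside, z up. Grip it across its round body from above.
- dish_filled: Flat round lidded glass culture dish holding pink medium, 61 mm diameter, 15 mm high; lid and dish are one piece. Loose, in either of the rack's two dish bays. Origin at the centre of its underside, z up. Grip it across the diameter, by its upper 10 mm or so.
- dish_empty: The same kind of dish but clear and empty, 61 mm diameter, 15 mm high, in the other dish bay; stays there. Origin at the centre of its underside.
- colony_counter: White fixed bench instrument, 200 (x) x 170 (y) mm, left or right of the rack. Origin: centre of its underside, on the bench. Grey top plate 50 mm above the bench; in it at x=-28, y=0 mm of its frame a round recess, 75 mm wide, 4 mm deep, with a white lit floor (46 mm above the bench) where the dish sits. A console with a display, 72 mm above the bench, runs along its rear from x=43 mm on.
- spill_tray: Low white fixed tray, 150 (x) x 190 (y) mm, walls 4 mm thick and 14 mm high, inner floor 4 mm above the bench; on the other side of the rack from the counter. Origin: centre of its underside, on the bench. The side area for the two bottles; they stand well at y=-45 and y=45 mm in its frame.
There are look-alikes about, which are no part of the job. What is shaped like the dish_filled but turquoise or yellow is not meant.

How it is judged:
By the outcome, as a careful person would: the job done as asked, in the order asked, and still so for the second after the job is handed in, with the robot touching nothing.
It also fails if it takes over 104 s, if anything falls off the work surface, if the arm or the gripper's body presses on something with over 40 N, if the wrist force passes 120 N, or if a joint passes its speed limit or range.

## Working session

There is one attempt and no reset: what is moved stays moved. The work goes in short steps, Python scripts to look and compute and a tool call to move; the robot and the scene stay as the last step left them, time stands still between calls to the robot, and variables do not carry over. Pictures are saved under pics/ and viewed, at most 14 in all, crops included, and the job is handed in when it is done.

Besides the shell and the picture viewer there is one more tool, called after "Request:" as name(argument=value, ...) on one line, values as JSON. send_rows: Moves the arm, as the interface text tells. Its arguments: {"type":"object","properties":{"deltas":{"type":"array","items":{"type":"number"}}},"required":["deltas"]}

```bash
mkdir -p pics; python3 - <<'E'
from station import robot,get_image,outline_of
import cv2,numpy as np
print(robot.get_obs())
for n in("scene","top"):
    p=get_image(n);cv2.imwrite(f"pics/{n}0.png",p["frame"][:,:,::-1])
    print(n,p["fov_y"],p["cx"],p["cy"],np.round(p["world_to_cam"],3).tolist())
    for t in "bottle_rack bottle_small bottle_white_cap bottle_black_cap bottle_white dish_filled dish_empty colony_counter spill_tray".split():
        print(t,[(round(float(d["score"]),2),np.round(d["box"]).tolist()) for d in outline_of(p,t)][:4])
E
```

```text
{'time': 0.0, 'q': array([ 1.08848164e+00,  2.07468529e-01,  1.54299325e+00, -2.35137767e-05,
        1.39354721e+00, -1.50501916e-01]), 'joint_velocities': array([-2.63895054e-04,  8.12933299e-04, -2.56908836e-04,  5.50299327e-05,
       -2.06285071e-03,  1.54212982e-03]), 'tau': array([ 2.79721298e-04, -3.83049309e+01, -2.91595852e+01, -9.13048120e-05,
        1.06759951e-02, -2.05372743e-05]), 'eef_pos': array([186.95738347, 542.91893001, 230.07961933]), 'ee_rot': array([-0.51869518, -3.09773487,  0.00361761]), 'wrist_force': array([ 0.41277626,  0.0332417 , -0.17912422]), 'torque': array([-0.03574326,  0.04968981,  0.00584429]), 'grasp_force': 0.0, 'grip_width': 85.56276265776214}
scene 46.27991818495616 321.8021428933973 200.3344606261293 [[0.656, -0.754, 0.019, -320.675], [-0.528, -0.477, -0.702, 344.78], [0.539, 0.451, -0.712, 751.963], [0.0, 0.0, 0.0, 1.0]]
bottle_rack [(0.67, [339.0, 225.0, 27.0, 25.0])]
bottle_small [(0.79, [333.0, 239.0, 20.0, 37.0])]
bottle_white_cap [(0.9, [295.0, 200.0, 21.0, 43.0])]
bottle_black_cap [(0.95, [275.0, 182.0, 21.0, 43.0])]
bottle_white [(0
[... 381 characters left out ...]
007, 42.733], [-0.993, -0.019, -0.12, 520.283], [0.12, 0.01, -0.993, 1158.209], [0.0, 0.0, 0.0, 1.0]]
bottle_rack [(0.57, [312.0, 197.0, 107.0, 64.0])]
bottle_small [(0.55, [348.0, 214.0, 14.0, 14.0])]
bottle_white_cap [(0.77, [293.0, 204.0, 17.0, 20.0]), (0.28, [189.0, 207.0, 68.0, 79.0])]
bottle_black_cap [(0.89, [272.0, 196.0, 18.0, 24.0])]
bottle_white [(0.53, [323.0, 209.0, 18.0, 18.0]), (0.27, [287.0, 182.0, 24.0, 26.0])]
dish_filled [(0.95, [288.0, 184.0, 26.0, 25.0]), (0.89, [360.0, 140.0, 21.0, 24.0]), (0.56, [377.0, 258.0, 27.0, 21.0])]
dish_empty [(0.98, [339.0, 194.0, 22.0, 22.0])]
colony_counter [(0.93, [190.0, 207.0, 72.0, 78.0])]
spill_tray [(0.94, [431.0, 185.0, 78.0, 55.0])]
```

```bash
python3 - <<'E'
import cv2
a=cv2.imread("pics/top0.png")[90:310,120:520];b=cv2.imread("pics/scene0.png")[90:360,130:530]
cv2.imwrite("pics/t1.png",cv2.resize(a,None,fx=2,fy=2));cv2.imwrite("pics/s1.png",cv2.resize(b,None,fx=2,fy=2))
E
```

```text
(no output)
```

View pics/t1.png

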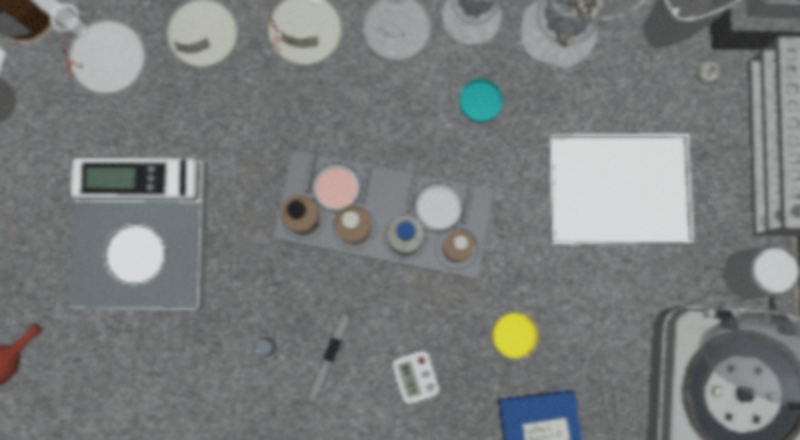

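View pics/s1.png

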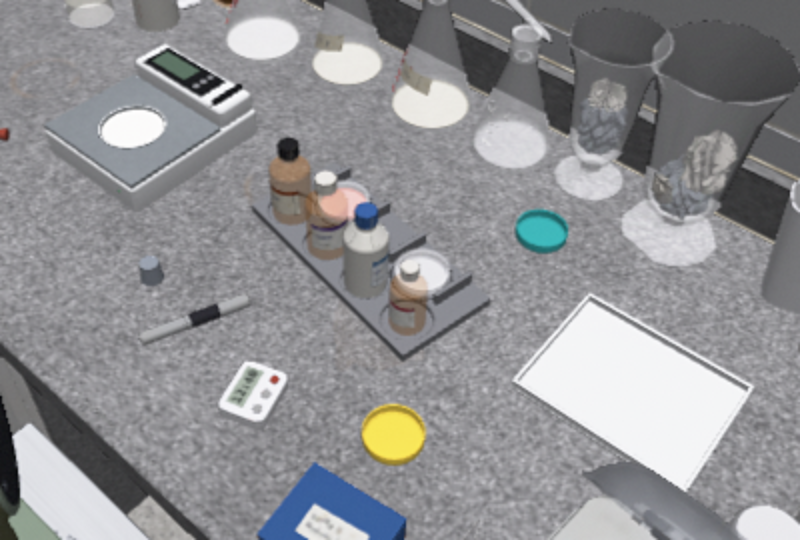

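The filled pink dish is in the left bay at crop (336,187), behind the black-cap bottle (297,212) and the white-cap bottle (350,224). The counter is on the left with its recess at (135,253), and the tray is on the right at about (620,188). Next I'll make coarse fixes from the two views.

```bash
cat >h.py <<'E'
from station import robot,get_image,outline_of
import cv2,numpy as np
from scipy.spatial.transform import Rotation as R
def shot(n):
    """picture with 'cw' = camera->world added"""
    o=robot.get_obs() if n=="wrist" else None
    p=get_image(n)
    if n=="wrist":
        T=np.eye(4);T[:3,:3]=R.from_rotvec(o["ee_rot"]).as_matrix();T[:3,3]=o["eef_pos"]
        p["cw"]=T@p["T_tool_cam"]
    else: p["cw"]=np.linalg.inv(p["world_to_cam"])
    p["f"]=200/np.tan(np.radians(p["fov_y"])/2)
    return p
def ray(p,u,v):
    d=p["cw"][:3,:3]@np.array([(u-p["cx"])/p["f"],(v-p["cy"])/p["f"],1.])
    return p["cw"][:3,3],d/np.linalg.norm(d)
def atz(p,u,v,z):
    c,d=ray(p,u,v);return c+d*(z-c[2])/d[2]
def tri(rs):
    A=sum(np.eye(3)-np.outer(d,d) for c,d in rs);b=sum((np.eye(3)-np.outer(d,d))@c for c,d in rs)
    return np.linalg.solve(A,b)
def proj(p,X):
    W=np.linalg.inv(p["cw"]);x=np.atleast_2d(X)@W[:3,:3].T+W[:3,3]
    return np.c_[p["cx"]+p["f"]*x[:,0]/x[:,2],p["cy"]+p["f"]*x[:,1]/x[:,2]]
def save(p,n): cv2.imwrite(f"pics/{n}.png",p["frame"][:,:,::-1])
E
python3 - <<'E'
from h import *
t=shot("top");s=shot("scene")
T=lambda u,v:(u/2+120,v/2+90)
S=lambda u,v:(u/2+130,v/2+90)
for n,a,b,z in [("black cap",(296,209),(288,146),108),("white cap",(350,219),(325,180),108),("blue cap",(405,230),(367,211),115),("small cap",(460,242),(410,267),90),("filled",(336,187),None,27),("empty",(438,206),(422,270),27),("recess",(135,253),(132,128),48),("tray TL",(551,135),(592,298),14),("tray TR",(688,134),(750,386),14),("tray BL",(554,243),(516,379),14),("tray BR",(692,243),None,14),("rackFL",(276,240),(254,207),6),("rackFR",(478,275),(403,355),6),("rack RR",(491,186),(488,299),12),("ctr FL",(72,308),None,50),("ctr FR",(198,308),(134,193),50),("ctr topmidR",(201,203),(217,137),50),("ctr midL",(72,199),None,50)]:
    w=atz(t,*T(*a),z)
    print(n,np.round(w).tolist(),np.round(tri([ray(t,*T(*a)),ray(s,*S(*b))])).tolist() if b else "")
w=shot("wrist");print(w["fov_y"],w["cx"],w["cy"],np.round(w["T_tool_cam"],3).tolist())
E
```

```text
black cap [518.0, 169.0, 108.0] [519.0, 170.0, 103.0]
white cap [507.0, 102.0, 108.0] [508.0, 102.0, 102.0]
blue cap [494.0, 33.0, 115.0] [495.0, 32.0, 111.0]
small cap [482.0, -37.0, 90.0] [483.0, -37.0, 87.0]
filled [559.0, 126.0, 27.0] 
empty [536.0, -11.0, 27.0] [538.0, -12.0, 18.0]
recess [464.0, 385.0, 48.0] [464.0, 388.0, 41.0]
tray TL [638.0, -164.0, 14.0] [642.0, -167.0, 2.0]
tray TR [643.0, -351.0, 14.0] [643.0, -351.0, 11.0]
tray BL [491.0, -168.0, 14.0] [492.0, -170.0, 11.0]
tray BR [494.0, -353.0, 14.0] 
rackFL [488.0, 207.0, 6.0] [489.0, 206.0, 6.0]
rackFR [446.0, -67.0, 6.0] [445.0, -66.0, 6.0]
rack RR [567.0, -83.0, 12.0] [568.0, -84.0, -1.0]
ctr FL [390.0, 463.0, 50.0] 
ctr FR [394.0, 299.0, 50.0] [395.0, 302.0, 34.0]
ctr topmidR [531.0, 301.0, 50.0] [532.0, 307.0, 30.0]
ctr midL [533.0, 472.0, 50.0] 
65.55297175464088 315.23348229173297 199.43394953566755 [[-0.0, -0.964, -0.265, 68.355], [1.0, -0.0, 0.0, 0.485], [-0.001, -0.265, 0.964, -142.178], [0.0, 0.0, 0.0, 1.0]]
```

Request:
send_rows(deltas=[0,0,0.094,0,0,0,85,0,0,0.094,0,0,0,85,0,0,0.094,0,0,0,85,0,0,0.094,0,0,0,85,0,0,0.094,0,0,0,85,0,0,0.094,0,0,0,85,0,0,0.094,0,0,0,85,0,0,0.094,0,0,0,85,0,0,0.094,0,0,0,85,0,0,0.094,0,0,0,85])

```text
time: 2.15
eef_pos: [187.3, 543.6, 231.3]
ee_rot: [2.409, 2.017, -0.0]
wrist_force: [1.0, -0.1, -0.2]
grip_width: 85.1
grasp_force: 0.0
```

Request:
send_rows(deltas=[0,0,0,-0.4,1,0,85,0,0,0,-0.4,1,0,85,0,0,0,-0.4,1,0,85,0,0,0,-0.4,1,0,85,0,0,0,-0.4,1,0,85,0,0,0,-0.4,1,0,85,0,0,0,-0.4,1,0,85,0,0,0,-0.4,1,0,85,0,0,0,0,1,0,85,0,0,0,0,1,0,85])

```text
time: 3.15
eef_pos: [421.1, 421.7, 231.4]
ee_rot: [-2.403, -2.023, -0.0]
wrist_force: [-0.0, 0.3, 0.2]
grip_width: 84.8
grasp_force: 0.0
```

Request:
send_rows(deltas=[0,0,0,0,1,0,85,0,0,0,0,1,0,85,0,0,0,0,0,0,85])

```text
time: 3.45
eef_pos: [472.3, 412.7, 231.1]
ee_rot: [2.405, 2.019, 0.002]
wrist_force: [-0.5, 0.0, 0.1]
grip_width: 85.1
grasp_force: 0.0
```

```bash
python3 - <<'E'
from h import *
print(robot.get_obs()["q"].round(2))
p=shot("wrist");save(p,"w1");print(p["cw"].round(2).tolist())
for t in "bottle_black_cap bottle_white_cap dish_filled colony_counter".split():
    print(t,[(round(float(d["score"]),2),np.round(d["box"]).tolist()) for d in outline_of(p,t)][:3])
np.savez("w1.npz",cw=p["cw"],f=p["f"],cx=p["cx"],cy=p["cy"])
E
```

```text
[ 0.58  0.32  1.41 -0.    1.42  0.76]
[[0.98, -0.17, -0.04, 482.58], [-0.17, -0.95, -0.26, 479.66], [0.0, 0.26, -0.96, 373.29], [0.0, 0.0, 0.0, 1.0]]
bottle_black_cap [(0.65, [382.0, 337.0, 42.0, 27.0])]
bottle_white_cap []
dish_filled [(0.36, [382.0, 337.0, 44.0, 27.0])]
colony_counter []
```

View pics/w1.png

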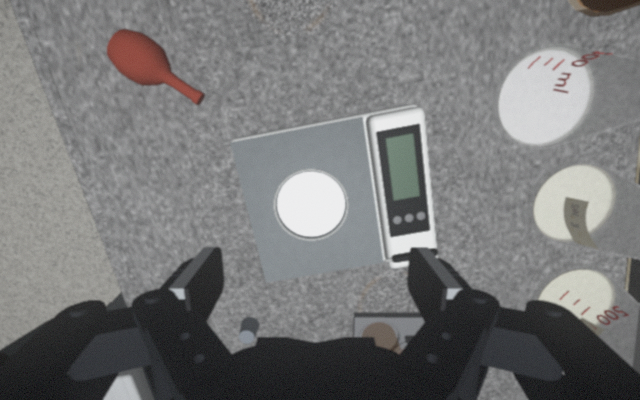

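The lit recess is the white disc at about (311,204). The fingers hide everything below row 250. Next I'll take a second view of the recess, then move on to the rack.

Request:
send_rows(deltas=[0,0,0,-1,0,0,85,0,0,0,-1,0,0,85,0,0,0,-1,0,0,85,0,0,0,-1,0,0,85,0,0,0,0,0,0,85])

```text
time: 4.2
eef_pos: [450.9, 313.4, 231.4]
ee_rot: [2.404, 2.022, -0.002]
wrist_force: [-0.2, 0.6, 0.4]
grip_width: 85.2
grasp_force: 0.0
```

```bash
cat >>h.py <<'E'
def white(p,u,v):
    """ellipse centre of the white lit floor near (u,v)"""
    m=(p["frame"].min(2)>215).astype(np.uint8)
    n,l,st,c=cv2.connectedComponentsWithStats(m)
    k=1+np.argmin(np.hypot(c[1:,0]-u,c[1:,1]-v)+1e4*(st[1:,4]<500))
    q,_=cv2.findContours((l==k).astype(np.uint8),cv2.RETR_EXTERNAL,cv2.CHAIN_APPROX_NONE)
    return cv2.fitEllipse(max(q,key=len))
def load(n):
    z=np.load(n+".npz");d={k:z[k] for k in z};d["frame"]=cv2.imread(f"pics/{n}.png")[:,:,::-1];return d
def keep(p,n): save(p,n);np.savez(n+".npz",cw=p["cw"],f=p["f"],cx=p["cx"],cy=p["cy"])
E
python3 - <<'E'
from h import *
a=load("w1");b=shot("wrist");keep(b,"w2")
c=atz(a,311,204,46);u=proj(b,c)[0];print(u)
ea,eb=white(a,311,204),white(b,*u);print(ea,eb)
print(atz(a,*ea[0],46),atz(b,*eb[0],46),tri([ray(a,*ea[0]),ray(b,*eb[0])]))
# top plate corners of counter, view 1
print([atz(a,*q,50).round(1).tolist() for q in[(234,141),(266,283),(366,117),(384,262)]])
E
```

```text
[314.93994006 107.28645231]
((310.728515625, 203.44322204589844), (63.24507522583008, 66.15778350830078), 90.96049499511719) ((314.59881591796875, 106.72909545898438), (71.93656158447266, 75.24077606201172), 177.0277862548828)
[461.76015752 387.59459092  46.        ] [461.69393777 387.50842609  46.        ] [461.71711132 387.51029214  45.68306076]
[[396.3, 468.0, 50.0], [393.6, 302.9, 50.0], [532.8, 468.1, 50.0], [532.1, 305.6, 50.0]]
```

Request:
send_rows(deltas=[0,0,0,-1,0.8,0,85,0,0,0,-1,0.8,0,85,0,0,0,-1,0.8,0,85,0,0,0,-1,0.8,0,85,0,0,0,-1,0.8,0,85,0,0,0,-1,0.4,0,85,0,0,0,0,0,0,85])

```text
time: 4.95
eef_pos: [536.3, 147.1, 231.4]
ee_rot: [2.405, 2.02, 0.0]
wrist_force: [0.2, 0.4, -0.4]
grip_width: 85.0
grasp_force: 0.0
```

```bash
python3 - <<'E'
from h import *
p=shot("wrist");keep(p,"w3");print(robot.get_obs()["eef_pos"].round(1))
for t in "bottle_black_cap bottle_white_cap dish_filled bottle_rack".split():
    print(t,[(round(float(d["score"]),2),np.round(d["box"]).tolist()) for d in outline_of(p,t)][:3])
E
```

```text
[535.7 148.6 231.3]
bottle_black_cap [(0.78, [294.0, 163.0, 51.0, 51.0])]
bottle_white_cap [(0.68, [293.0, 226.0, 48.0, 66.0]), (0.31, [320.0, 230.0, 107.0, 209.0])]
dish_filled [(0.87, [338.0, 188.0, 53.0, 50.0]), (0.42, [294.0, 162.0, 53.0, 50.0])]
bottle_rack [(0.96, [322.0, 231.0, 106.0, 213.0])]
```

View pics/w3.png

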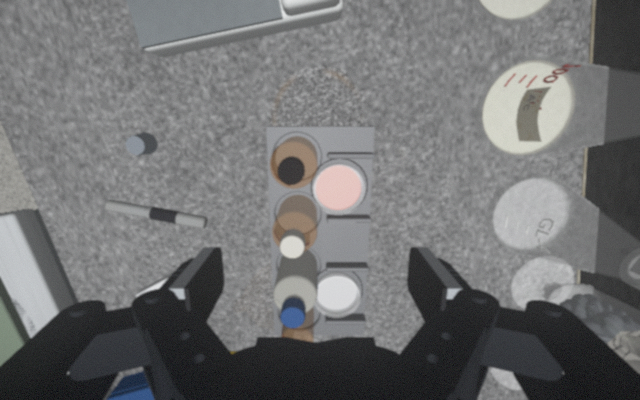

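Here the black cap is at (291,170), the white cap at (291,246) and the pink dish at (339,187). The rack edges are almost parallel to the image, so the yaw is about right. I'll take a second view.

Request:
send_rows(deltas=[0,0,0,-1,0,0,85,0,0,0,-1,0,0,85,0,0,0,-1,0,0,85,0,0,0,-1,0,0,85,0,0,0,0,0,0,85])

```text
time: 5.7
eef_pos: [517.7, 49.1, 231.4]
ee_rot: [2.404, 2.022, -0.001]
wrist_force: [1.0, 0.2, 0.3]
grip_width: 85.0
grasp_force: 0.0
```

```bash
python3 - <<'E'
from h import *
a=load("w3");b=shot("wrist");keep(b,"w4");print(robot.get_obs()["eef_pos"].round(1))
for t in "bottle_black_cap bottle_white_cap dish_filled".split():
    print(t,[(round(float(d["score"]),2),np.round(d["box"],1).tolist()) for d in outline_of(b,t)][:3])
u=np.hstack([a["frame"][110:260,230:400],b["frame"][0:200,230:400][:150],b["frame"][50:200,230:400]]);cv2.imwrite("pics/c1.png",cv2.resize(u[:,:,::-1],None,fx=1.56,fy=3.12)) if 0 else None
A=cv2.resize(a["frame"][115:270,240:390,::-1],None,fx=2.66,fy=2.66);B=cv2.resize(b["frame"][20:175,240:390,::-1],None,fx=2.66,fy=2.66);print(A.shape)
cv2.imwrite("pics/c1.png",np.hstack([A,B]))
E
```

```text
[518.   50.3 231.4]
bottle_black_cap [(0.73, [292.8, 56.2, 52.8, 56.5]), (0.26, [340.0, 220.7, 53.3, 47.7])]
bottle_white_cap [(0.65, [294.4, 133.8, 52.8, 50.5])]
dish_filled [(0.87, [340.8, 99.0, 57.5, 64.3]), (0.8, [230.1, 310.5, 43.2, 41.7]), (0.79, [462.7, 239.1, 54.4, 47.3])]
(412, 399, 3)
```

View pics/c1.png

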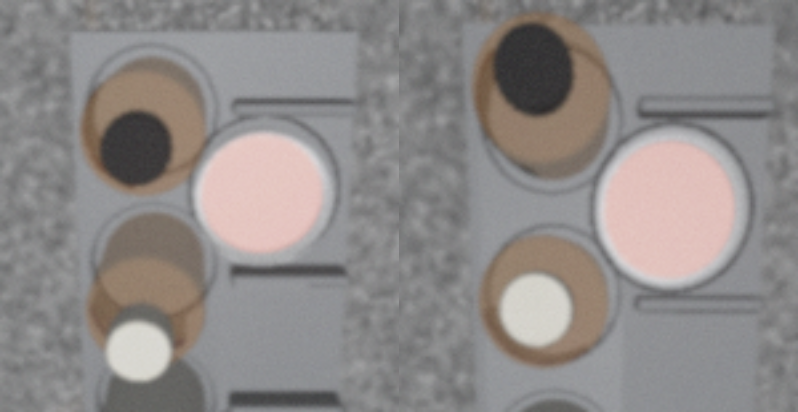

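```bash
python3 - <<'E'
from h import *
a=load("w3");b=load("w4")
A=lambda u,v:(240+u/2.66,115+v/2.66)
B=lambda u,v:(240+(u-399)/2.66,20+v/2.66)
for n,p,q,z in[("black",(136,148),(534,69),111),("white",(139,351),(536,310),111),("dish",(265,190),(671,207),27)]:
    print(n,tri([ray(a,*A(*p)),ray(b,*B(*q))]).round(1),atz(a,*A(*p),z).round(1),atz(b,*B(*q),z).round(1))
e1=[atz(a,*A(*q),12) for q in[(70,35),(85,412)]];e2=[atz(b,*B(*q),12) for q in[(463,25),(478,412)]];r=[atz(a,*A(*q),12) for q in[(357,33),(341,410)]]
for e in(e1,e2,r): d=e[0]-e[1];print("edge az",np.degrees(np.arctan2(d[1],d[0])).round(2),e[0].round(1))
print("well1",atz(a,*A(152.5,112),12).round(1),"well2",atz(b,*B(548,298),12).round(1))
X=R.from_rotvec(robot.get_obs()["ee_rot"]).as_matrix();print(X.round(4))
E
```

```text
black [517.9 170.6 104.4] [518.5 171.7 111. ] [518.2 169.3 111. ]
white [505.6 101.7 109.7] [505.9 102.2 111. ] [505.6 101.8 111. ]
dish [560.6 127.9  15.2] [560.6 130.6  27. ] [559.2 127.5  27. ]
edge az 79.98 [489.5 208.5  12. ]
edge az 80.07 [489.9 209.7  12. ]
edge az 80.42 [610.3 188.1  12. ]
well1 [518.  170.1  12. ] well2 [503.1 100.4  12. ]
[[ 1.687e-01  9.857e-01  2.000e-04]
 [ 9.857e-01 -1.687e-01  6.000e-04]
 [ 6.000e-04  1.000e-04 -1.000e+00]]
```

Request:
send_rows(deltas=[0,0,0,0.98,-0.42,0,85,0,0,0,0.98,-0.42,0,85,0,0,0,0,0,1,85,0,0,0,0,0,1,85,0,0,0,0,0,1,85,0,0,0,0,0,0,85])

```text
time: 6.5
eef_pos: [502.4, 103.2, 152.4]
ee_rot: [-2.397, -2.022, 0.01]
wrist_force: [0.4, 0.3, -0.3]
grip_width: 84.9
grasp_force: 0.0
```

Request:
send_rows(deltas=[0,0,0,0,0,1,85,0,0,0,0,0,1,85,0,0,0,0,0,1,85,0,0,0,0,0,1,85,0,0,0,0,0,0.2,85,0,0,0,0,0,0,40,0,0,0,0,0,0,40,0,0,0,0,0,0,40,0,0,0,0,0,0,40,0,0,0,0,0,0,40])

```text
time: 7.5
eef_pos: [507.6, 102.2, 53.4]
ee_rot: [2.401, 2.022, 0.005]
wrist_force: [-1.0, 0.5, 6.4]
grip_width: 45.8
grasp_force: 61.3
```

Request:
send_rows(deltas=[0,0,0,0,0,0,40,0,0,0,0,0,-0.3,40,0,0,0,0,0,-0.7,40,0,0,0,0,0,-1,40,0,0,0,0,0,-1,40,0,0,0,0,0,-1,40,0,0,0,0,0,-1,40,0,0,0,0,0,-1,40,0,0,0,0,0,-1,40,0,0,0,0,0,-0.2,40])

```text
time: 8.5
eef_pos: [507.8, 102.0, 235.2]
ee_rot: [2.4, 2.021, 0.009]
wrist_force: [0.6, -0.5, -1.2]
grip_width: 45.8
grasp_force: 61.5
```

```bash
python3 - <<'E'
from h import *
p=shot("wrist");keep(p,"w5")
for i in range(2):
    o=robot.get_obs();print(o["eef_pos"].round(1),o["wrist_force"].round(1),o["grip_width"],o["q"].round(3))
    shot("wrist") if i==0 else 0
E
```

```text
[507.3 102.  234.2] [-0.2  0.6 -1.2] 45.89875123592606 [ 0.031  0.078  1.682 -0.     1.377  0.202]
[506.3 102.  232.2] [ 0.3  0.1 -1.8] 45.78833209274398 [ 0.031  0.079  1.684 -0.     1.376  0.202]
```

View pics/w5.png

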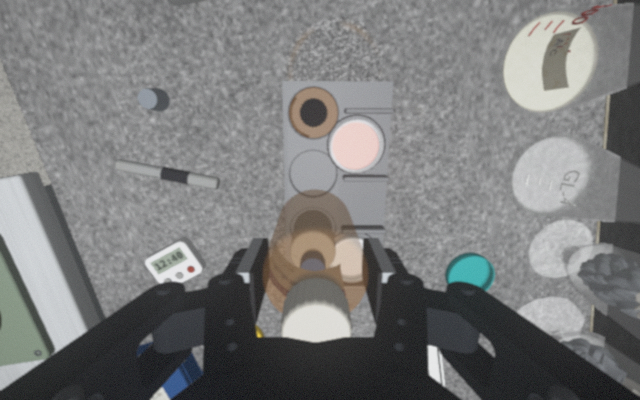

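The white-cap bottle is held upright. Its empty well is at (313,173). Next I carry it to the far spot on the tray.

Request:
send_rows(deltas=[0,0,0,-0.97,0.33,0,40,0,0,0,-0.97,0.33,0,40,0,0,0,-0.97,0.33,0,40,0,0,0,-0.97,0.33,0,40,0,0,0,-0.97,0.33,0,40,0,0,0,-0.97,0.33,0,40,0,0,0,-0.97,0.33,0,40,0,0,0,-0.97,0.33,0,40,0,0,0,-0.97,0.33,0,40,0,0,0,-0.97,0.33,0,40])

```text
time: 9.6
eef_pos: [544.5, -151.5, 228.6]
ee_rot: [-2.4, -2.021, 0.003]
wrist_force: [-0.1, -0.4, -1.0]
grip_width: 46.1
grasp_force: 61.5
```

Request:
send_rows(deltas=[0,0,0,-0.97,0.33,0,40,0,0,0,-0.97,0.33,0,40,0,0,0,-0.97,0.33,0,40,0,0,0,-0.97,0.33,0,40,0,0,0,-0.97,0.33,0,40,0,0,0,-0.97,0.33,0,40,0,0,0,0,0,0,40,0,0,0,0,0,0,40])

```text
time: 10.4
eef_pos: [568.7, -302.4, 228.6]
ee_rot: [-2.401, -2.019, 0.001]
wrist_force: [1.2, 0.2, -0.9]
grip_width: 46.2
grasp_force: 61.6
```

```bash
python3 - <<'E'
from h import *
print(robot.get_obs()["eef_pos"].round(1))
p=shot("wrist");keep(p,"w6")
for d in outline_of(p,"spill_tray")[:1]:
    print(d["score"],d["box"])
    q,_=cv2.findContours(d["mask"].astype(np.uint8),cv2.RETR_EXTERNAL,cv2.CHAIN_APPROX_NONE)
    print([atz(p,*x,14).round().tolist()[:2] for x in cv2.approxPolyDP(max(q,key=len),6,True)[:,0]])
E
```

```text
[ 568.7 -302.4  228.6]
0.73 [304.1, 130.5, 159.6, 190.0]
[[636.0, -163.0], [491.0, -167.0], [499.0, -353.0], [554.0, -317.0], [580.0, -324.0], [598.0, -350.0], [643.0, -347.0]]
```

View pics/w6.png

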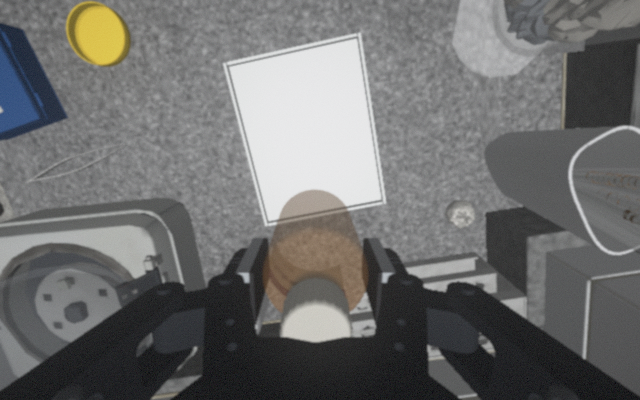

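The tray lies at centre (567,-258), as estimated. I'll lower the bottle now.

Request:
send_rows(deltas=[0,0,0,0,0,1,40,0,0,0,0,0,1,40,0,0,0,0,0,1,40,0,0,0,0,0,1,40,0,0,0,0,0,1,40,0,0,0,0,0,1,40,0,0,0,0,0,0.8,40,0,0,0,0,0,0.2,40,0,0,0,0,0,0,40,0,0,0,0,0,0,40])

```text
time: 11.5
eef_pos: [570.7, -302.8, 57.6]
ee_rot: [2.401, 2.023, 0.001]
wrist_force: [0.7, -0.6, -0.3]
grip_width: 46.3
grasp_force: 61.6
```

Request:
send_rows(deltas=[0,0,0,0,0,0.1,40,0,0,0,0,0,0,40])

```text
time: 11.7
eef_pos: [570.5, -303.2, 54.9]
ee_rot: [2.402, 2.022, 0.001]
wrist_force: [0.1, 1.0, -0.7]
grip_width: 45.7
grasp_force: 61.6
```

Request:
send_rows(deltas=[0,0,0,0,0,0.08,40,0,0,0,0,0,0,40])

```text
time: 11.9
eef_pos: [569.8, -302.9, 51.9]
ee_rot: [2.403, 2.023, 0.0]
wrist_force: [-0.5, -0.7, -1.7]
grip_width: 45.8
grasp_force: 61.6
```

Commanded z is now 51.8. I'll step down to contact.

Request:
send_rows(deltas=[0,0,0,0,0,0.05,40,0,0,0,0,0,0,40])

```text
time: 12.1
eef_pos: [569.9, -303.0, 51.5]
ee_rot: [2.403, 2.024, -0.0]
wrist_force: [-3.2, 1.9, 5.0]
grip_width: 45.8
grasp_force: 61.8
```

Request:
send_rows(deltas=[0,0,0,0,0,0.05,40,0,0,0,0,0,0,40])

```text
time: 12.3
eef_pos: [570.0, -303.1, 51.5]
ee_rot: [2.403, 2.024, -0.0]
wrist_force: [-5.1, 3.3, 9.9]
grip_width: 45.5
grasp_force: 62.6
```

Request:
send_rows(deltas=[0,0,0,0,0,-0.04,52,0,0,0,0,0,0,60,0,0,0,0,0,0,85,0,0,0,0,0,0,85,0,0,0,0,0,0,85,0,0,0,0,0,-0.24,85,0,0,0,0,0,-1,85,0,0,0,0,0,-1,85,0,0,0,0,0,-1,85,0,0,0,0,0,-1,85])

```text
time: 13.3
eef_pos: [569.9, -302.8, 157.7]
ee_rot: [2.403, 2.023, 0.0]
wrist_force: [-0.9, -0.7, -0.3]
grip_width: 84.9
grasp_force: 0.0
```

Request:
send_rows(deltas=[0,0,0,0,0,-1,85,0,0,0,0,0,-1,85,0,0,0,0,0,-1,85,0,0,0,0,0,0,85])

```text
time: 13.7
eef_pos: [572.2, -304.4, 237.1]
ee_rot: [2.395, 2.017, 0.004]
wrist_force: [0.7, -0.5, 1.1]
grip_width: 85.0
grasp_force: 0.0
```

```bash
python3 - <<'E'
from h import *
t=shot("top");s=shot("scene")
for n,p in(("t",t),("s",s)):
    for d in outline_of(p,"bottle_white_cap")[:2]: print(n,d["score"],np.round(d["box"],1))
u=proj(s,[567,-258,50])[0].astype(int);print(u,proj(t,[567,-258,100]))
o=robot.get_obs();print(o["eef_pos"],o["ee_rot"])
cv2.imwrite("pics/s2.png",cv2.resize(s["frame"][u[1]-80:u[1]+80,u[0]-80:u[0]+80,::-1],None,fx=3,fy=3))
E
```

```text
t 0.77 [449.9 183.3  27.7  22.4]
t 0.27 [311.8 197.5 110.   64.4]
s 0.56 [471.8 284.3  31.7  41. ]
[449 269] [[438.72645249 178.84241519]]
[ 569.05927972 -302.24145075  229.66720481] [-2.40095339e+00 -2.02191113e+00  1.12626723e-03]
```

View pics/s2.png

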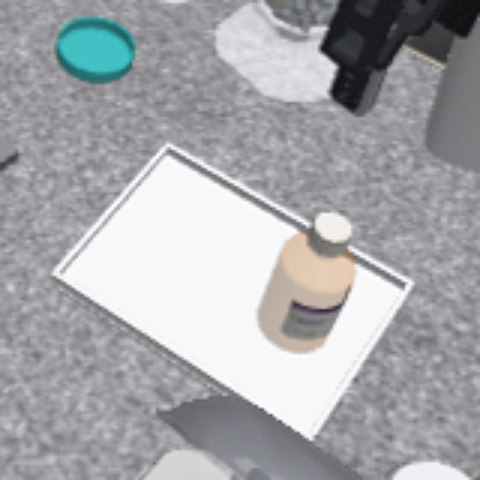

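The white-cap bottle stands upright on the tray, with its cap at (332,230) in the crop. Next is the black-cap bottle.

Request:
send_rows(deltas=[0,0,0,0.963,-0.277,0,85,0,0,0,0.963,-0.277,0,85,0,0,0,0.963,-0.277,0,85,0,0,0,0.963,-0.277,0,85,0,0,0,0.963,-0.277,0,85,0,0,0,0.963,-0.277,0,85,0,0,0,0.963,-0.277,0,85,0,0,0,0.963,-0.277,0,85,0,0,0,0.963,-0.277,0,85,0,0,0,0.963,-0.277,0,85])

```text
time: 14.9
eef_pos: [541.2, -52.5, 229.3]
ee_rot: [-2.401, -2.021, 0.003]
wrist_force: [-0.1, 0.6, 0.5]
grip_width: 84.9
grasp_force: 0.0
```

Request:
send_rows(deltas=[0,0,0,0.963,-0.277,0,85,0,0,0,0.963,-0.277,0,85,0,0,0,0.963,-0.277,0,85,0,0,0,0.963,-0.277,0,85,0,0,0,0.963,-0.277,0,85,0,0,0,0.963,-0.277,0,85,0,0,0,0.963,-0.277,0,85,0,0,0,0.963,-0.277,0,85,0,0,0,0.963,-0.277,0,85,0,0,0,0,0,0,85])

```text
time: 15.9
eef_pos: [516.3, 172.7, 229.3]
ee_rot: [-2.397, -2.026, 0.004]
wrist_force: [-0.4, -0.4, -0.7]
grip_width: 85.0
grasp_force: 0.0
```

Request:
send_rows(deltas=[0,0,0,0,0,1,85,0,0,0,0,0,1,85,0,0,0,0,0,0,85,0,0,0,0,0,0,85])

```text
time: 16.3
eef_pos: [517.3, 169.6, 180.2]
ee_rot: [-2.403, -2.022, 0.004]
wrist_force: [0.1, 0.3, 0.1]
grip_width: 85.4
grasp_force: 0.0
```

Request:
send_rows(deltas=[0,0,0,0,0,1,85,0,0,0,0,0,1,85,0,0,0,0,0,1,85,0,0,0,0,0,1,85,0,0,0,0,0,1,85,0,0,0,0,0,0.2,85,0,0,0,0,0,0,40,0,0,0,0,0,0,40,0,0,0,0,0,0,40,0,0,0,0,0,0,40])

```text
time: 17.3
eef_pos: [519.8, 170.6, 53.5]
ee_rot: [2.401, 2.022, 0.005]
wrist_force: [-2.1, 0.3, 6.3]
grip_width: 45.7
grasp_force: 61.3
```

Request:
send_rows(deltas=[0,0,0,0,0,0,40,0,0,0,0,0,0,40,0,0,0,0,0,-0.3,40,0,0,0,0,0,-0.7,40,0,0,0,0,0,-1,40,0,0,0,0,0,-1,40,0,0,0,0,0,-1,40,0,0,0,0,0,-1,40,0,0,0,0,0,-1,40,0,0,0,0,0,-1,40])

```text
time: 18.3
eef_pos: [517.5, 170.3, 227.4]
ee_rot: [-2.403, -2.024, 0.0]
wrist_force: [0.1, 0.4, -1.4]
grip_width: 46.3
grasp_force: 61.5
```

Request:
send_rows(deltas=[0,0,0,-0.985,0.3,0,40,0,0,0,-0.985,0.3,0,40,0,0,0,-0.985,0.3,0,40,0,0,0,-0.985,0.3,0,40,0,0,0,-0.985,0.3,0,40,0,0,0,-0.985,0.3,0,40,0,0,0,-0.985,0.3,0,40,0,0,0,-0.985,0.3,0,40,0,0,0,-0.985,0.3,0,40,0,0,0,-0.985,0.3,0,40])

```text
time: 19.3
eef_pos: [549.7, -86.0, 226.4]
ee_rot: [-2.403, -2.023, 0.0]
wrist_force: [0.3, 0.6, -0.7]
grip_width: 46.0
grasp_force: 61.5
```

Request:
send_rows(deltas=[0,0,0,-0.985,0.3,0,40,0,0,0,-0.985,0.3,0,40,0,0,0,-0.985,0.3,0,40,0,0,0,-0.985,0.3,0,40,0,0,0,-0.985,0.3,0,40,0,0,0,0,0,0,40,0,0,0,0,0,0,40])

```text
time: 20.0
eef_pos: [565.6, -212.9, 226.1]
ee_rot: [-2.403, -2.021, -0.0]
wrist_force: [0.1, 0.4, -1.1]
grip_width: 45.7
grasp_force: 61.6
```

Request:
send_rows(deltas=[0,0,0,0,0,1,40,0,0,0,0,0,1,40,0,0,0,0,0,1,40,0,0,0,0,0,1,40,0,0,0,0,0,1,40,0,0,0,0,0,1,40,0,0,0,0,0,0.8,40,0,0,0,0,0,0.1,40,0,0,0,0,0,0,40,0,0,0,0,0,0,40])

```text
time: 21.0
eef_pos: [566.9, -212.6, 55.1]
ee_rot: [2.401, 2.023, 0.001]
wrist_force: [-0.2, -0.3, 0.0]
grip_width: 45.8
grasp_force: 61.6
```

Request:
send_rows(deltas=[0,0,0,0,0,0.1,40,0,0,0,0,0,0,40])

```text
time: 21.2
eef_pos: [566.4, -212.9, 52.0]
ee_rot: [2.402, 2.023, 0.001]
wrist_force: [-0.2, -0.2, -1.4]
grip_width: 46.0
grasp_force: 61.6
```

Request:
send_rows(deltas=[0,0,0,0,0,0.05,40,0,0,0,0,0,0,40])

```text
time: 21.4
eef_pos: [566.5, -213.1, 51.2]
ee_rot: [2.402, 2.023, 0.001]
wrist_force: [-1.6, 0.9, 4.7]
grip_width: 45.8
grasp_force: 62.0
```

Request:
send_rows(deltas=[0,0,0,0,0,0,52,0,0,0,0,0,0,60,0,0,0,0,0,0,85,0,0,0,0,0,0,85,0,0,0,0,0,0,85,0,0,0,0,0,-0.25,85,0,0,0,0,0,-1,85,0,0,0,0,0,-1,85,0,0,0,0,0,-1,85,0,0,0,0,0,-1,85])

```text
time: 22.4
eef_pos: [566.0, -212.8, 157.7]
ee_rot: [2.403, 2.023, 0.0]
wrist_force: [0.8, -0.1, -0.4]
grip_width: 84.8
grasp_force: 0.0
```

Request:
send_rows(deltas=[0,0,0,0,0,-1,85,0,0,0,0,0,-1,85,0,0,0,0,0,-1,85,0,0,0,0,0,0,85])

```text
time: 22.8
eef_pos: [568.6, -214.1, 236.8]
ee_rot: [2.396, 2.018, 0.006]
wrist_force: [-0.0, -0.2, 1.9]
grip_width: 85.0
grasp_force: 0.0
```

```bash
python3 - <<'E'
from h import *
t=shot("top");s=shot("scene")
for nm in("bottle_white_cap","bottle_black_cap"):
  r=[outline_of(p,nm)[:1] for p in(t,s)]
  print(nm,[(round(float(d[0]["score"]),2),np.round(d[0]["box"],1).tolist()) for d in r if d])
print(proj(s,[[566,-213,56],[569.6,-303,56]]).round(1),proj(t,[[566,-213,56],[569.6,-303,56]]).round(1))
E
```

```text
bottle_white_cap [(0.54, [454.5, 182.6, 12.6, 19.5]), (0.87, [470.4, 284.8, 35.9, 41.2])]
bottle_black_cap [(0.23, [449.6, 182.1, 24.5, 19.5]), (0.79, [429.5, 258.1, 29.8, 45.5])]
[[429.8 255.3]
 [471.8 279.4]] [[417.  181.7]
 [451.5 180.9]]
```

Both bottles stand on the tray. Next is the dish.

Request:
send_rows(deltas=[0,0,0,1,-0.23,0,85,0,0,0,1,-0.23,0,85,0,0,0,1,-0.23,0,85,0,0,0,1,-0.23,0,85,0,0,0,1,-0.23,0,85,0,0,0,1,-0.23,0,85,0,0,0,1,-0.23,0,85,0,0,0,1,-0.23,0,85,0,0,0,1,-0.23,0,85,0,0,0,1,-0.23,0,85])

```text
time: 24.1
eef_pos: [551.1, 44.4, 229.9]
ee_rot: [-2.402, -2.022, 0.003]
wrist_force: [-0.4, -0.1, 0.3]
grip_width: 84.8
grasp_force: 0.0
```

Request:
send_rows(deltas=[0,0,0,1,-0.23,0,85,0,0,0,0,0,0,85,0,0,0,0,0,0,85,0,0,0,0,0,0,85])

```text
time: 24.5
eef_pos: [550.3, 68.2, 230.6]
ee_rot: [-2.403, -2.023, 0.002]
wrist_force: [-0.2, 0.3, 0.5]
grip_width: 85.0
grasp_force: 0.0
```

```bash
python3 - <<'E'
from h import *
p=shot("wrist");keep(p,"w7");print(robot.get_obs()["eef_pos"].round(1))
for d in outline_of(p,"dish_filled")[:2]: print(d["score"],np.round(d["box"],1))
E
```

```text
[550.4  68.  230.8]
0.64 [316.1 121.5  53.9  60. ]
0.63 [443.9 251.7  45.9  35.3]
```

Request:
send_rows(deltas=[0,0,0,0.8,0,1,85,0,0,0,0.8,0,1,85,0,0,0,0.8,0,1,85,0,0,0,0,0,0,85,0,0,0,0,0,0,85])

```text
time: 25.1
eef_pos: [560.5, 127.4, 155.9]
ee_rot: [-2.403, -2.023, 0.002]
wrist_force: [-0.0, 0.4, 0.5]
grip_width: 85.0
grasp_force: 0.0
```

```bash
cat >>h.py <<'E'
def pink(p):
    f=p["frame"].astype(int);m=((f[:,:,0]-f[:,:,2]>25)&(f[:,:,0]>190)).astype(np.uint8)
    n,l,st,c=cv2.connectedComponentsWithStats(m);k=1+st[1:,4].argmax()
    q,_=cv2.findContours((l==k).astype(np.uint8),cv2.RETR_EXTERNAL,cv2.CHAIN_APPROX_NONE)
    return cv2.fitEllipse(max(q,key=len))
E
python3 - <<'E'
from h import *
a=load("w7");b=shot("wrist");keep(b,"w8");print(robot.get_obs()["eef_pos"].round(1))
ea,eb=pink(a),pink(b);print(ea,eb)
print(tri([ray(a,*ea[0]),ray(b,*eb[0])]).round(1),[(z,atz(a,*ea[0],z).round(1)[:2],atz(b,*eb[0],z).round(1)[:2]) for z in(18,24)])
E
```

```text
[561.4 127.1 157.1]
((315.0648193359375, 121.58599090576172), (46.5087890625, 48.04090118408203), 179.00563049316406) ((314.99169921875, 190.11514282226562), (54.273231506347656, 56.007484436035156), 88.93351745605469)
[558.8 127.4  17.9] [(18, array([558.8, 127.4]), array([558.8, 127.4])), (24, array([558.8, 127.5]), array([559. , 128.8]))]
```

View pics/w8.png

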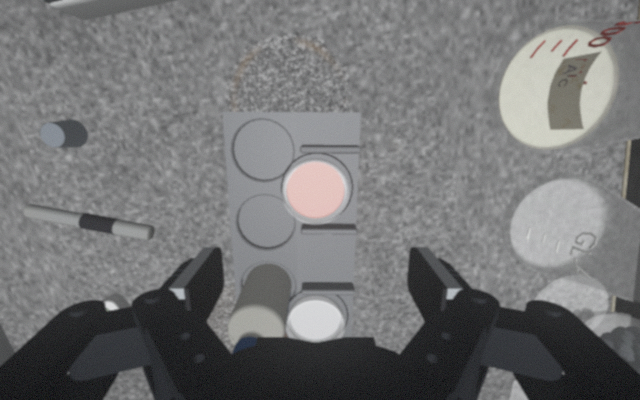

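The pink dish is at (315,190) here, which fixes it at (558.8,127.5). Both front wells are empty. I'm descending on the dish.

Request:
send_rows(deltas=[0,0,0,0,-0.07,1,85,0,0,0,0,0,1,85,0,0,0,0,0,1,85,0,0,0,0,0,1,80,0,0,0,0,0,1,76,0,0,0,0,0,0.4,76,0,0,0,0,0,0,76,0,0,0,0,0,0,76])

```text
time: 25.95
eef_pos: [560.6, 128.0, 23.0]
ee_rot: [2.402, 2.022, 0.004]
wrist_force: [-0.2, -0.5, -0.5]
grip_width: 75.8
grasp_force: 0.0
```

```bash
python3 - <<'E'
from h import *
o=robot.get_obs();print(o["eef_pos"].round(1),o["wrist_force"].round(1))
p=shot("wrist");keep(p,"w9");a=load("w8")
for n,q in(("well1",(264,149)),("well2",(267,221))): print(n,atz(a,*q,12).round(1))
E
```

```text
[560.6 128.   23. ] [-0.2 -0.5 -0.5]
well1 [519.2 172.   12. ]
well2 [507.2 103.4  12. ]
```

View pics/w9.png

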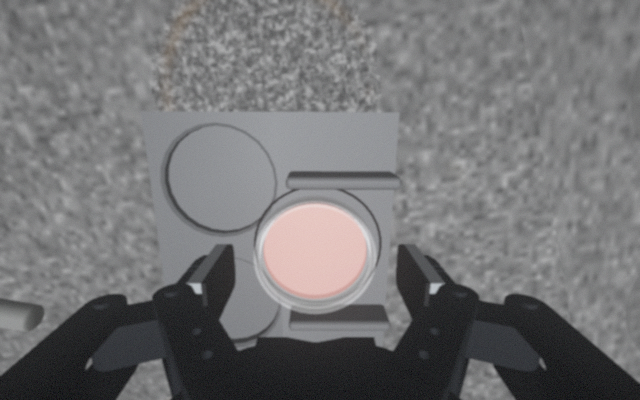

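The dish sits midway between the fingers, at (315,250). I'll do the last few millimetres and close.

Request:
send_rows(deltas=[0,0,0,0,0,0.2,76,0,0,0,0,0,0.16,76,0,0,0,0,0,0,76])

```text
time: 26.3
eef_pos: [558.6, 128.4, 12.0]
ee_rot: [-2.403, -2.024, 0.001]
wrist_force: [-0.1, 1.5, 0.4]
grip_width: 75.9
grasp_force: 0.0
```

Request:
send_rows(deltas=[0,0,0,0,0,0,68,0,0,0,0,0,0,62,0,0,0,0,0,0,50,0,0,0,0,0,0,50,0,0,0,0,0,0,50,0,0,0,0,0,0,50])

```text
time: 26.9
eef_pos: [559.2, 128.5, 13.7]
ee_rot: [2.403, 2.024, -0.0]
wrist_force: [-3.7, -0.5, 7.2]
grip_width: 60.2
grasp_force: 62.6
```

Request:
send_rows(deltas=[0,0,0,0,0,-0.2,50,0,0,0,0,0,-0.4,50,0,0,0,0,0,-0.8,50,0,0,0,0,0,-1,50,0,0,0,0,0,-1,50,0,0,0,0,0,-1,50,0,0,0,0,0,-1,50,0,0,0,0,0,0,50,0,0,0,0,0,0,50])

```text
time: 27.8
eef_pos: [559.3, 128.4, 148.0]
ee_rot: [2.402, 2.023, 0.002]
wrist_force: [-0.8, 0.5, -1.1]
grip_width: 59.5
grasp_force: 64.5
```

```bash
python3 - <<'E'
from h import *
o=robot.get_obs();print(o["eef_pos"].round(1),o["grip_width"])
p=shot("wrist");keep(p,"w10");e=pink(p);print(e)
Xw=p["cw"];T=p["T_tool_cam"]
d=np.array([(e[0][0]-p["cx"])/p["f"],(e[0][1]-p["cy"])/p["f"],1]);d=T[:3,:3]@d;c=T[:3,3]
for z in(-1,-4,-8): print("tool at z",z,(c+d*(z-c[2])/d[2]).round(1))
E
```

```text
[559.3 128.4 148. ] 59.4883615369953
((315.2990417480469, 259.785888671875), (95.1397933959961, 108.15359497070312), 91.02777862548828)
tool at z -1 [-2.1 -1.3 -1. ]
tool at z -4 [-0.7 -1.3 -4. ]
tool at z -8 [ 1.3 -1.3 -8. ]
```

View pics/w10.png

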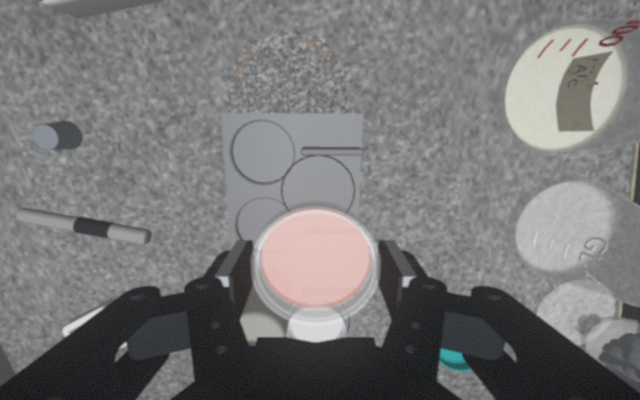

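The dish is gripped level. I'm moving over to the recess.

Request:
send_rows(deltas=[0,0,0,0.96,-0.56,0,50,0,0,0,0.96,-0.56,0,50,0,0,0,0.96,-0.56,0,50,0,0,0,0.96,-0.56,0,50,0,0,0,0.96,-0.56,0,50,0,0,0,0.96,-0.56,0,50,0,0,0,0.96,-0.56,0,50,0,0,0,0.96,-0.56,0,50,0,0,0,0.96,-0.56,0,50,0,0,0,0.96,-0.56,0,50])

```text
time: 28.85
eef_pos: [460.1, 388.9, 144.8]
ee_rot: [-2.403, -2.023, 0.007]
wrist_force: [-0.7, -0.4, -0.3]
grip_width: 59.6
grasp_force: 64.5
```

Request:
send_rows(deltas=[0,0,0,0,0,0,50,0,0,0,0,0,1,50,0,0,0,0,0,1,50,0,0,0,0,0,1,50,0,0,0,0,0,0.4,50,0,0,0,0,0,0,50,0,0,0,0,0,0,50])

```text
time: 29.55
eef_pos: [462.3, 388.5, 62.5]
ee_rot: [2.403, 2.023, 0.0]
wrist_force: [0.4, 0.4, -0.3]
grip_width: 59.9
grasp_force: 64.6
```

```bash
python3 - <<'E'
from h import *
o=robot.get_obs();print(o["eef_pos"].round(1),o["grip_width"])
p=shot("wrist");keep(p,"w11");e=pink(p);print(e, atz(p,*e[0],64).round(1))
th=np.linspace(0,2*np.pi,60)
c=np.c_[461.7+37.5*np.cos(th),387.5+37.5*np.sin(th),50+0*th]
f=p["frame"][:,:,::-1].copy();cv2.polylines(f,[np.round(proj(p,c)).astype(int)],True,(0,255,0),1)
cv2.imwrite("pics/c11.png",cv2.resize(f[120:360,180:460],None,fx=2.5,fy=2.5))
E
```

```text
[462.3 388.5  62.5] 59.85805831672969
((315.2278137207031, 260.8738708496094), (94.17857360839844, 107.40795135498047), 89.95374298095703) [460.6 386.3  64. ]
```

View pics/c11.png

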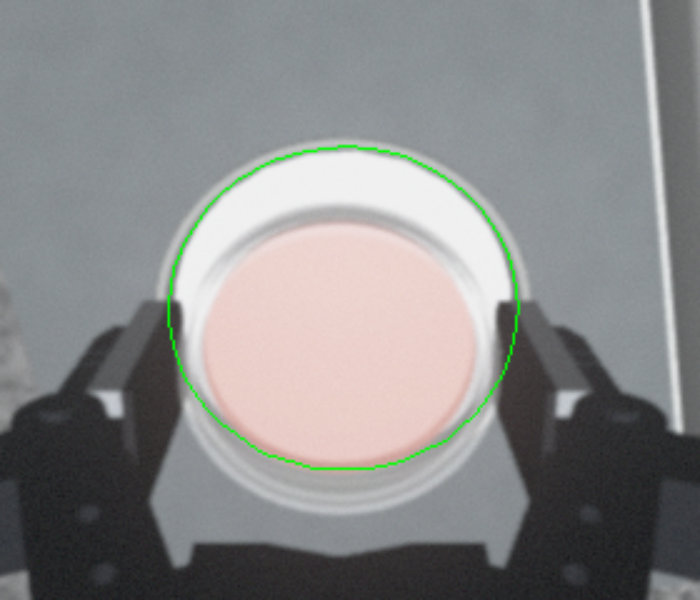

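The recess rim agrees with the predicted green circle to about 1 mm, and the dish is centred on it. I'll lower it.

Request:
send_rows(deltas=[0,0,0,0,0,0.3,50,0,0,0,0,0,0.24,50,0,0,0,0,0,0,50,0,0,0,0,0,0,50])

```text
time: 30.0
eef_pos: [461.7, 388.6, 48.6]
ee_rot: [-2.403, -2.024, 0.001]
wrist_force: [0.0, -0.8, -0.9]
grip_width: 59.6
grasp_force: 64.6
```

Request:
send_rows(deltas=[0,0,0,0,0,0.04,50,0,0,0,0,0,0,50])

```text
time: 30.2
eef_pos: [462.0, 388.8, 47.9]
ee_rot: [2.403, 2.024, 0.0]
wrist_force: [-0.5, -0.7, -0.6]
grip_width: 59.5
grasp_force: 64.6
```

Request:
send_rows(deltas=[0,0,0,0,0,0.04,50,0,0,0,0,0,0,50])

```text
time: 30.4
eef_pos: [462.0, 388.8, 47.8]
ee_rot: [2.403, 2.024, 0.0]
wrist_force: [-1.4, -1.1, 4.3]
grip_width: 59.3
grasp_force: 65.1
```

Request:
send_rows(deltas=[0,0,0,0,0,0.02,50,0,0,0,0,0,0,63,0,0,0,0,0,0,70,0,0,0,0,0,0,78,0,0,0,0,0,0,78,0,0,0,0,0,-0.4,78,0,0,0,0,0,-1,78,0,0,0,0,0,-1,78,0,0,0,0,0,-1,85,0,0,0,0,0,0,85])

```text
time: 31.4
eef_pos: [465.0, 390.7, 136.7]
ee_rot: [2.402, 2.023, 0.016]
wrist_force: [0.6, 0.4, 0.5]
grip_width: 85.0
grasp_force: 0.0
```

Request:
send_rows(deltas=[0,0,0,-1,0,-1,85,0,0,0,-1,0,-1,85,0,0,0,-1,0,-1,85,0,0,0,0,0,-1,85,0,0,0,0,0,0,85,0,0,0,0,0,0,85])

```text
time: 32.0
eef_pos: [449.2, 314.8, 231.2]
ee_rot: [2.403, 2.023, 0.001]
wrist_force: [-0.5, -0.4, -0.6]
grip_width: 84.8
grasp_force: 0.0
```

```bash
python3 - <<'E'
from h import *
o=robot.get_obs();print(o["eef_pos"].round(1),o["grip_width"])
p=shot("wrist");keep(p,"w12");e=pink(p);print(e,atz(p,*e[0],52).round(1))
u,v=map(int,e[0]);cv2.imwrite("pics/c12.png",cv2.resize(p["frame"][max(v-60,0):v+60,u-80:u+80,::-1],None,fx=4,fy=4))
E
```

```text
[449.2 314.8 231.2] 84.75098548553139
((315.3287658691406, 107.19757080078125), (50.51123809814453, 52.469696044921875), 176.57896423339844) [460.7 388.5  52. ]
```

View pics/c12.png

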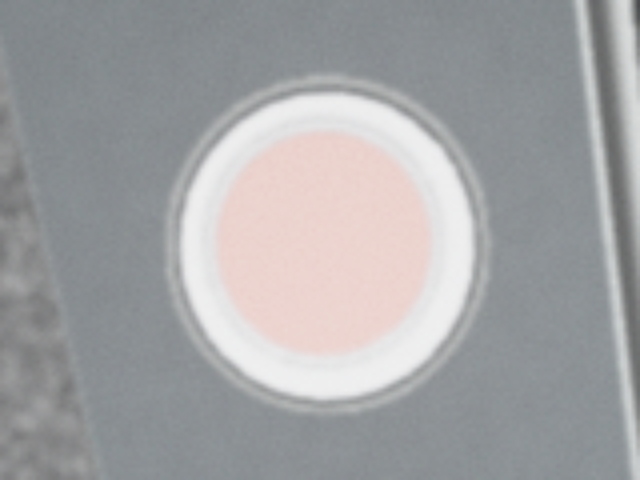

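The dish is centred and down in the recess: pink centre at (325,243), rim at (328,243) in the crop. Now I'll bring the bottles back, black cap first.

Request:
send_rows(deltas=[0,0,0,-1,0.41,0,85,0,0,0,-1,0.41,0,85,0,0,0,-1,0.41,0,85,0,0,0,-1,0.41,0,85,0,0,0,-1,0.41,0,85,0,0,0,-1,0.41,0,85,0,0,0,-1,0.41,0,85,0,0,0,-1,0.41,0,85,0,0,0,-1,0.41,0,85,0,0,0,-1,0.41,0,85])

```text
time: 33.05
eef_pos: [506.6, 50.4, 228.9]
ee_rot: [-2.4, -2.022, 0.005]
wrist_force: [-0.2, 0.5, -0.1]
grip_width: 84.5
grasp_force: 0.0
```

Request:
send_rows(deltas=[0,0,0,-1,0.41,0,85,0,0,0,-1,0.41,0,85,0,0,0,-1,0.41,0,85,0,0,0,-1,0.41,0,85,0,0,0,-1,0.41,0,85,0,0,0,-1,0.41,0,85,0,0,0,-1,0.41,0,85,0,0,0,-1,0.41,0,85,0,0,0,-1,0.41,0,85,0,0,0,-1,0.41,0,85])

```text
time: 34.05
eef_pos: [565.4, -212.9, 228.4]
ee_rot: [-2.399, -2.022, 0.002]
wrist_force: [0.5, -0.2, 0.6]
grip_width: 85.2
grasp_force: 0.0
```

Request:
send_rows(deltas=[0,0,0,0,0,0,85,0,0,0,0,0,0,85])

```text
time: 34.25
eef_pos: [565.2, -212.3, 228.8]
ee_rot: [-2.4, -2.02, 0.002]
wrist_force: [-0.2, 1.7, 0.0]
grip_width: 84.9
grasp_force: 0.0
```

Request:
send_rows(deltas=[0,0,0,0,0,1,85,0,0,0,0,0,1,85,0,0,0,0,0,1,85,0,0,0,0,0,1,85,0,0,0,0,0,1,85,0,0,0,0,0,1,85,0,0,0,0,0,1,85,0,0,0,0,0,0.25,85,0,0,0,0,0,0,60,0,0,0,0,0,0,40])

```text
time: 35.25
eef_pos: [566.8, -212.5, 51.0]
ee_rot: [2.401, 2.024, 0.001]
wrist_force: [0.2, 0.3, 0.1]
grip_width: 58.3
grasp_force: 0.0
```

Request:
send_rows(deltas=[0,0,0,0,0,0,40,0,0,0,0,0,0,40,0,0,0,0,0,0,40,0,0,0,0,0,0,40,0,0,0,0,0,-0.25,40,0,0,0,0,0,-0.7,40,0,0,0,0,0,-1,40,0,0,0,0,0,-1,40,0,0,0,0,0,-1,40,0,0,0,0,0,-1,40])

```text
time: 36.25
eef_pos: [565.3, -212.5, 174.3]
ee_rot: [-2.402, -2.023, 0.001]
wrist_force: [-0.7, 0.2, -1.4]
grip_width: 45.7
grasp_force: 61.5
```

Request:
send_rows(deltas=[0,0,0,0,0,-1,40,0,0,0,0,0,-1,40,0,0,0,0,0,-0.3,40])

```text
time: 36.55
eef_pos: [567.3, -213.5, 234.6]
ee_rot: [2.399, 2.02, 0.003]
wrist_force: [0.3, -0.1, -1.8]
grip_width: 46.1
grasp_force: 61.5
```

Request:
send_rows(deltas=[0,0,0,0.985,-0.3,0,40,0,0,0,0.985,-0.3,0,40,0,0,0,0.985,-0.3,0,40,0,0,0,0.985,-0.3,0,40,0,0,0,0.985,-0.3,0,40,0,0,0,0.985,-0.3,0,40,0,0,0,0.985,-0.3,0,40,0,0,0,0.985,-0.3,0,40,0,0,0,0.985,-0.3,0,40,0,0,0,0.985,-0.3,0,40])

```text
time: 37.55
eef_pos: [532.8, 43.6, 229.8]
ee_rot: [-2.402, -2.022, 0.003]
wrist_force: [0.5, 0.3, -1.9]
grip_width: 46.2
grasp_force: 61.6
```

Request:
send_rows(deltas=[0,0,0,0.985,-0.3,0,40,0,0,0,0.985,-0.3,0,40,0,0,0,0.985,-0.3,0,40,0,0,0,0.985,-0.3,0,40,0,0,0,0.985,-0.3,0,40,0,0,0,0,0,0,40,0,0,0,0,0,0,40])

```text
time: 38.25
eef_pos: [517.2, 170.4, 230.1]
ee_rot: [-2.401, -2.025, 0.004]
wrist_force: [-0.2, -0.1, -1.7]
grip_width: 46.0
grasp_force: 61.6
```

Request:
send_rows(deltas=[0,0,0,0,0,1,40,0,0,0,0,0,1,40,0,0,0,0,0,1,40,0,0,0,0,0,1,40,0,0,0,0,0,1,40,0,0,0,0,0,1,40,0,0,0,0,0,0.7,40,0,0,0,0,0,0,40,0,0,0,0,0,0,40])

```text
time: 39.15
eef_pos: [518.0, 169.4, 63.6]
ee_rot: [-2.404, -2.022, 0.002]
wrist_force: [-0.1, 0.9, -0.5]
grip_width: 46.1
grasp_force: 62.0
```

Request:
send_rows(deltas=[0,0,0,0,0,0.16,40,0,0,0,0,0,0.12,40,0,0,0,0,0,0,40])

```text
time: 39.45
eef_pos: [518.1, 170.3, 57.0]
ee_rot: [2.403, 2.023, 0.0]
wrist_force: [0.2, 0.5, -1.4]
grip_width: 45.7
grasp_force: 62.0
```

Request:
send_rows(deltas=[0,0,0,0,0,0.1,40,0,0,0,0,0,0.06,40,0,0,0,0,0,0,40])

```text
time: 39.75
eef_pos: [518.5, 170.5, 54.0]
ee_rot: [2.403, 2.024, 0.001]
wrist_force: [-2.6, 0.0, 5.0]
grip_width: 45.7
grasp_force: 62.5
```

Request:
send_rows(deltas=[0,0,0,0,0,0.04,40,0,0,0,0,0,0,40])

```text
time: 39.95
eef_pos: [518.5, 170.6, 54.0]
ee_rot: [2.402, 2.024, 0.001]
wrist_force: [-4.3, -0.9, 11.6]
grip_width: 46.1
grasp_force: 63.3
```

Request:
send_rows(deltas=[0,0,0,0,0,0,52,0,0,0,0,0,0,60,0,0,0,0,0,0,85,0,0,0,0,0,0,85,0,0,0,0,0,0,85,0,0,0,0,0,-0.18,85,0,0,0,0,0,-1,85,0,0,0,0,0,-1,85,0,0,0,0,0,-1,85,0,0,0,0,0,-1,85])

```text
time: 40.95
eef_pos: [518.0, 170.3, 157.5]
ee_rot: [2.403, 2.024, 0.0]
wrist_force: [1.2, -0.4, -0.2]
grip_width: 85.0
grasp_force: 0.0
```

Request:
send_rows(deltas=[0,0,0,0,0,-1,85,0,0,0,0,0,-1,85,0,0,0,0,0,-1,85,0,0,0,0,0,0,85])

```text
time: 41.35
eef_pos: [520.8, 170.8, 236.2]
ee_rot: [2.399, 2.021, 0.012]
wrist_force: [1.1, -0.6, 0.4]
grip_width: 85.1
grasp_force: 0.0
```

Request:
send_rows(deltas=[0,0,0,-0.963,0.277,0,85,0,0,0,-0.963,0.277,0,85,0,0,0,-0.963,0.277,0,85,0,0,0,-0.963,0.277,0,85,0,0,0,-0.963,0.277,0,85,0,0,0,-0.963,0.277,0,85,0,0,0,-0.963,0.277,0,85,0,0,0,-0.963,0.277,0,85,0,0,0,-0.963,0.277,0,85,0,0,0,-0.963,0.277,0,85])

```text
time: 42.35
eef_pos: [544.7, -79.5, 230.1]
ee_rot: [-2.402, -2.022, 0.002]
wrist_force: [0.4, -0.0, -0.7]
grip_width: 84.9
grasp_force: 0.0
```

Request:
send_rows(deltas=[0,0,0,-0.963,0.277,0,85,0,0,0,-0.963,0.277,0,85,0,0,0,-0.963,0.277,0,85,0,0,0,-0.963,0.277,0,85,0,0,0,-0.963,0.277,0,85,0,0,0,-0.963,0.277,0,85,0,0,0,-0.963,0.277,0,85,0,0,0,-0.963,0.277,0,85,0,0,0,-0.963,0.277,0,85,0,0,0,0,0,0,85])

```text
time: 43.35
eef_pos: [569.1, -305.7, 229.7]
ee_rot: [-2.406, -2.019, 0.002]
wrist_force: [0.8, -0.1, -0.5]
grip_width: 84.8
grasp_force: 0.0
```

Request:
send_rows(deltas=[0,0,0,0,0,0,85])

```text
time: 43.45
eef_pos: [569.2, -302.6, 229.9]
ee_rot: [-2.402, -2.021, 0.0]
wrist_force: [0.5, -1.1, -0.3]
grip_width: 85.2
grasp_force: 0.0
```

Request:
send_rows(deltas=[0,0,0,0,0,1,85,0,0,0,0,0,1,85,0,0,0,0,0,1,85,0,0,0,0,0,1,85,0,0,0,0,0,1,85,0,0,0,0,0,1,85,0,0,0,0,0,1,85,0,0,0,0,0,0.25,85,0,0,0,0,0,0,60,0,0,0,0,0,0,40])

```text
time: 44.45
eef_pos: [570.7, -302.7, 51.3]
ee_rot: [2.401, 2.023, 0.001]
wrist_force: [-0.4, 0.4, 0.6]
grip_width: 58.3
grasp_force: 0.0
```

Request:
send_rows(deltas=[0,0,0,0,0,0,40,0,0,0,0,0,0,40,0,0,0,0,0,0,40,0,0,0,0,0,0,40,0,0,0,0,0,-0.25,40,0,0,0,0,0,-0.7,40,0,0,0,0,0,-1,40,0,0,0,0,0,-1,40,0,0,0,0,0,-1,40,0,0,0,0,0,-1,40])

```text
time: 45.45
eef_pos: [569.4, -302.6, 174.5]
ee_rot: [-2.403, -2.023, 0.0]
wrist_force: [0.4, 0.0, -1.2]
grip_width: 46.0
grasp_force: 61.3
```

Request:
send_rows(deltas=[0,0,0,0,0,-1,40,0,0,0,0,0,-1,40,0,0,0,0,0,-0.3,40,0,0,0,0,0,0,40])

```text
time: 45.85
eef_pos: [570.5, -303.3, 232.8]
ee_rot: [2.401, 2.022, 0.001]
wrist_force: [-1.0, 0.3, -1.5]
grip_width: 46.0
grasp_force: 61.3
```

Request:
send_rows(deltas=[0,0,0,0.97,-0.33,0,40,0,0,0,0.97,-0.33,0,40,0,0,0,0.97,-0.33,0,40,0,0,0,0.97,-0.33,0,40,0,0,0,0.97,-0.33,0,40,0,0,0,0.97,-0.33,0,40,0,0,0,0.97,-0.33,0,40,0,0,0,0.97,-0.33,0,40,0,0,0,0.97,-0.33,0,40,0,0,0,0.97,-0.33,0,40])

```text
time: 46.85
eef_pos: [528.2, -48.5, 228.8]
ee_rot: [-2.401, -2.021, 0.004]
wrist_force: [-0.4, -0.1, -2.2]
grip_width: 46.1
grasp_force: 61.4
```

Request:
send_rows(deltas=[0,0,0,0.97,-0.33,0,40,0,0,0,0.97,-0.33,0,40,0,0,0,0.97,-0.33,0,40,0,0,0,0.97,-0.33,0,40,0,0,0,0.97,-0.33,0,40,0,0,0,0.97,-0.33,0,40,0,0,0,0,0,0,40,0,0,0,0,0,0,40])

```text
time: 47.65
eef_pos: [504.7, 102.1, 229.5]
ee_rot: [-2.401, -2.024, 0.005]
wrist_force: [1.6, -0.7, -0.8]
grip_width: 46.0
grasp_force: 61.4
```

Request:
send_rows(deltas=[0,0,0,0,0,1,40,0,0,0,0,0,1,40,0,0,0,0,0,1,40,0,0,0,0,0,1,40,0,0,0,0,0,1,40,0,0,0,0,0,1,40,0,0,0,0,0,0.7,40,0,0,0,0,0,0,40,0,0,0,0,0,0,40])

```text
time: 48.55
eef_pos: [505.6, 101.1, 63.5]
ee_rot: [-2.404, -2.022, 0.002]
wrist_force: [0.1, -0.1, -0.0]
grip_width: 46.1
grasp_force: 61.9
```

Request:
send_rows(deltas=[0,0,0,0,0,0.16,40,0,0,0,0,0,0.12,40,0,0,0,0,0,0,40])

```text
time: 48.85
eef_pos: [505.9, 101.9, 57.0]
ee_rot: [2.403, 2.023, 0.0]
wrist_force: [0.1, -0.4, -1.4]
grip_width: 46.1
grasp_force: 61.9
```

Request:
send_rows(deltas=[0,0,0,0,0,0.1,40,0,0,0,0,0,0.06,40,0,0,0,0,0,0,40])

```text
time: 49.15
eef_pos: [506.3, 102.1, 54.2]
ee_rot: [2.402, 2.024, 0.001]
wrist_force: [-3.0, -0.4, 6.5]
grip_width: 45.5
grasp_force: 62.6
```

Seated at the same height as the black-cap bottle. I'll release, withdraw and check.

Request:
send_rows(deltas=[0,0,0,0,0,0.04,40,0,0,0,0,0,0,52,0,0,0,0,0,0,60,0,0,0,0,0,0,85,0,0,0,0,0,0,85,0,0,0,0,0,0,85,0,0,0,0,0,-0.2,85,0,0,0,0,0,-1,85,0,0,0,0,0,-1,85,0,0,0,0,0,-1,85])

```text
time: 50.15
eef_pos: [505.6, 102.0, 132.8]
ee_rot: [-2.403, -2.023, 0.0]
wrist_force: [0.2, 0.1, 0.7]
grip_width: 84.8
grasp_force: 0.0
```

Request:
send_rows(deltas=[0,0,0,0,0,-1,85,0,0,0,0,0,-1,85,0,0,0,0,0,-1,85,0,0,0,0,0,-1,85,0,0,0,0,0,0,85])

```text
time: 50.65
eef_pos: [508.6, 102.1, 236.5]
ee_rot: [2.399, 2.02, 0.011]
wrist_force: [0.0, -0.3, 0.7]
grip_width: 84.8
grasp_force: 0.0
```

Request:
send_rows(deltas=[0,0,0,-1,-1,0,85,0,0,0,-1,-1,0,85,0,0,0,-1,-1,0,85,0,0,0,-1,-1,0,85,0,0,0,-1,-1,0,85,0,0,0,-1,-1,0,85,0,0,0,0,0,0,85,0,0,0,0,0,0,85])

```text
time: 51.45
eef_pos: [332.1, -20.4, 231.3]
ee_rot: [-2.405, -2.021, -0.001]
wrist_force: [0.1, 0.2, 0.8]
grip_width: 85.4
grasp_force: 0.0
```

```bash
python3 - <<'E'
from h import *
s=shot("scene");save(s,"sf")
A=cv2.resize(s["frame"][120:270,170:390,::-1],None,fx=3.6,fy=3.6);cv2.imwrite("pics/sf2.png",A)
print(robot.get_obs()["eef_pos"].round(1))
for t in "bottle_small bottle_white_cap bottle_black_cap bottle_white dish_empty dish_filled".split():
    print(t,[(round(float(d["score"]),2),np.round(d["box"]).tolist()) for d in outline_of(s,t)][:3])
E
```

```text
[332.6 -20.2 231.5]
bottle_small [(0.84, [333.0, 239.0, 21.0, 36.0])]
bottle_white_cap [(0.76, [295.0, 206.0, 24.0, 26.0])]
bottle_black_cap [(0.76, [274.0, 189.0, 25.0, 28.0])]
bottle_white [(0.85, [313.0, 214.0, 24.0, 50.0])]
dish_empty [(0.67, [339.0, 227.0, 30.0, 24.0]), (0.62, [314.0, 223.0, 118.0, 94.0])]
dish_filled [(0.97, [196.0, 150.0, 22.0, 19.0]), (0.67, [399.0, 208.0, 27.0, 21.0]), (0.61, [326.0, 309.0, 35.0, 26.0])]
```

View pics/sf2.png

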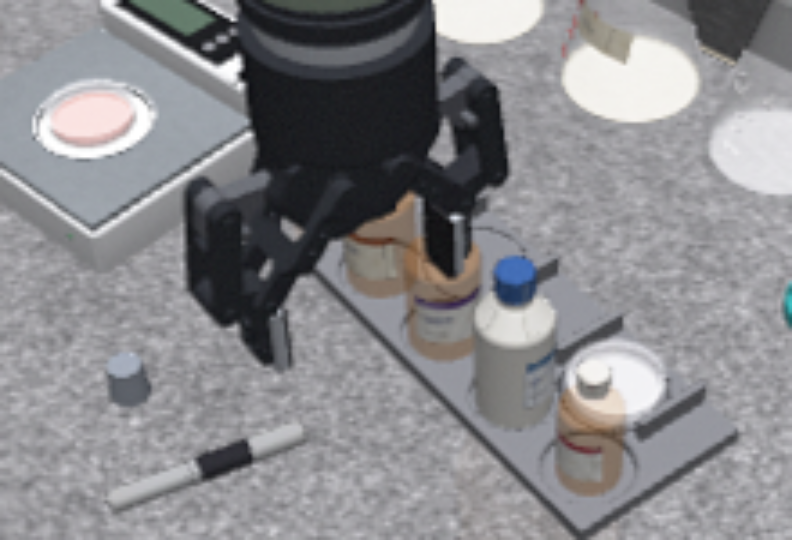

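The dish is in the recess at (92,118), and all four bottles stand in their wells. The black cap is hidden by the gripper, but its body shows at (378,260). The white-cap body is at (445,310). The robot is touching nothing, so I'm handing in.

```bash
python3 -c "
from station import robot
print(robot.close_job())"
```

```text
the job is handed in; nothing more can be done
None
```

The job is handed in: the filled dish sits level in the colony counter's recess, and the white-cap and black-cap bottles are back in their own wells, with nothing tipped over and about 51 s of the 104 s used.

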